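# Step the distribution valve to the three-dot outlet and press its plunger

## Task

With closed fingers, push the upright tab of the distribution valve sideways until it points at the middle of the label disc with three raised dots. Then press the plunger in the centre of the valve fully down with the fingertips and let it spring back, leaving the tab on the three dots. Do not pinch the tab, do not press the plunger while the tab points anywhere else, and leave the bottles, cap and beaker around it where they stand.

Things in the scene. Friction and masses are not known exactly. Their poses are not given: they have to be found in the camera images.
- valve: Fixed distribution valve: round aluminium housing 176 mm across, 30 mm high; on the robot's side four ears as high, reaching 122 mm from the axis, each with a hose barb (to 150 mm, below 24 mm). Origin: on the vertical turning axis, at table height; its -x axis points to the robot within 0.3 rad. Labels lie in the ears, 100 mm out, at -80, -32, 32, 80 deg from -x, in any order.
- selector (a joint): Rotor, a grey disc 152 mm across, top 54 mm high (hub 58), turning about the valve's axis with the tab. rad; 0: tab along the valve's -x axis; grows counter-clockwise from above (at q the tab lies towards (-cos q, -sin q) in the valve's frame). Stops at -1.95, 1.95. No detents: friction of 0.14 N m (2 to 3 N at the tab) holds it where it is left. Starts between the two middle labels.
- tab_mid (a point): Middle of the tab, a steel and grey plastic paddle standing on the rotor near its rim: 16 mm thick (tangentially), 38 mm long radially (45 to 83 mm from the axis), from height 54 to 105 mm, free on both sides. This point: 64 mm from the axis, height 82 mm.
- pointer (a point): A point carried by the rotor, 100 mm from the axis in the tab's direction, at height 34 mm: where the tab points on the ring of labels (a short steel nose under the tab shows the direction). The tab is on a label when this point lies over the label's centre.
- plunger (a joint): Steel push plunger in the centre of the valve, on its turning axis; it does not turn with the rotor. m, 0 up, 0.008 fully down; spring return, about 1.2 N at the start and 5.2 N fully down.
- plunger_top (a point): Centre of the plunger's top, a disc 32 mm across (flat over the inner 26 mm), height 82 mm when up, 74 mm fully down; moves with it.
- dots_1 (a point): Centre of the top of the white label disc (38 mm across, 3 mm thick, height 33 mm) with one raised black dot (10 mm across each, 1.5 mm high, in the middle). It lies fixed in one of the valve's ears, 100 mm from the axis.
- dots_2 (a point): Centre of the top of the white label disc (38 mm across, 3 mm thick, height 33 mm) with two raised black dots (10 mm across each, 1.5 mm high). It lies fixed in one of the valve's ears, 100 mm from the axis.
- dots_3 (a point): Centre of the top of the white label disc (38 mm across, 3 mm thick, height 33 mm) with three raised black dots (10 mm across each, 1.5 mm high, in a triangle). It lies fixed in one of the valve's ears, 100 mm from the axis.
- dots_4 (a point): Centre of the top of the white label disc (38 mm across, 3 mm thick, height 33 mm) with four raised black dots (10 mm across each, 1.5 mm high, in a square). It lies fixed in one of the valve's ears, 100 mm from the axis.
- serum_pump_97: Bystander, loose: glass serum bottle with gold pump head without overcap, 41 mm across, 101 mm high, about 0.21 m from the valve axis on the robot's left. Origin: centre of its underside. Leave it alone.
- overcap_0: Bystander, loose: gold overcap, a plain cylinder 24 mm across and 36 mm high, about 0.22 m from the valve axis on the robot's left. Origin: centre of its underside. Leave it alone.
- serum_cap_05: Bystander, loose: glass serum bottle with gold overcap, 41 mm across, 114 mm high, about 0.21 m from the valve axis on the robot's right. Origin: centre of its underside. Leave it alone.
- beaker: Bystander, loose: metal beaker, 76 mm across, 94 mm high, about 0.23 m from the valve axis on the robot's right. Origin: centre of its underside. Leave it alone.

How it is judged:
On the way, in this order (a step that is already met when the one before it is completed fails the run):
1. the tab has been pushed to the three-dot label and rests there (horizontal distance between pointer and dots_3 below 0.01 m and velocity of joint selector between -0.05 and 0.05 rad/s), for 0.2 s.
2. the plunger is pressed fully down with the tab on the three-dot label (value of joint plunger above 0.0065 m and contact force between the fingers and plunger above 0.5 N and horizontal distance between pointer and dots_3 below 0.01 m), for 0.05 s.
At the end, for the whole second after the job is handed in: The tab points at the three-dot label (the pointer within 10 mm horizontally of the label's centre) and is at rest, the plunger has been pressed (at least 6.5 of its 8 mm) and is up again (within 1.5 mm), and the bottles, cap and beaker stand upright within 20 mm of where they were (all of step 1 and value of joint plunger below 0.0015 m and not (distance of serum_pump_97 from where it was at the start of the episode above 0.02 m) and not (distance of overcap_0 from where it was at the start of the episode above 0.02 m) and not (distance of serum_cap_05 from where it was at the start of the episode above 0.02 m) and not (distance of beaker from where it was at the start of the episode above 0.02 m) and angle between each of serum_pump_97, overcap_0, serum_cap_05, beaker's own z axis and vertical below 0.2 rad); the robot touches nothing.
It fails at once if the plunger is pressed (over 4 mm) while the tab is not on the three-dot label (value of joint plunger above 0.004 m and horizontal distance between pointer and dots_3 above 0.012 m).
It fails at once if the tab is pinched: the fingers press on both its sides at once (contact force between the fingers and tab_left above 2 N and contact force between the fingers and tab_right above 2 N).
It fails at once if a bottle, the cap or the beaker is moved by more than 20 mm or lifted (distance of any of serum_pump_97, overcap_0, serum_cap_05, beaker from where it was at the start of the episode above 0.02 m).
It also fails if it takes over 48 s, if anything falls off the work surface, if the arm or the gripper's body presses on something with over 40 N, if the wrist force passes 120 N, or if a joint passes its speed limit or range.

## Robot

A 7-joint arm with a two-finger parallel gripper is mounted at the origin on the work surface; the furniture and walls round the work are solid. World frame = base frame: x ahead of the robot, y to its left, z up, the work surface at z = 0. Lengths are in m, angles in rad, forces in N, time in s.
With the tool pointing down it reaches from about 0.425 to 0.925 m from the base axis. Payload 6.8 kg.
Tool frame: the origin (TCP) lies midway between the tips of the shut fingers; the grasp point (between the pads) lies 19 mm behind it; z points along the fingers, x is the direction in which the jaws open and shut, and the axes are right-handed (so a half turn about z gives the same grasp; the last joint's range is limited). The gripper opens to 85 mm and grips with 20 to 120 N. Pads are 22 mm wide; open, the fingers measure 114 mm over their backs; the gripper's body (76 mm by 85 mm) begins 54 mm behind the grasp point. The pads swing forward as they close: fully open they stand 13 mm farther back than shut.
Start: joints at [-1.428, 0.477, 0.022, 1.555, -0.011, 1.109, -0.083], TCP at [0.168, 0.654, 0.231] pointing down, gripper open.
Joint ranges: [-2.96, 2.96], [-0.34, 2.1], [-1.41, 1.46], [0.24, 2.44], [-1.37, 4.51], [0.17, 1.92], [-2.96, 2.96]. Speed limits (rad/s): [2.39, 2.39, 3.14, 3.14, 3.14, 3.14, 3.14].

## Interface

Orientations are given as a rotation vector (axis times angle).
In Python, from bench import r gives the robot as it stands. The module is installed in compiled form; this text tells all that it offers.
- The arm moves only by the shell command python3 -m pendant 'ROWS' [OPENING] [FORCE]. ROWS is text: rows parted by semicolons, each of 4 numbers parted by spaces: the shift along the tool's x, y, z in cm, then the turn about the tool's z in degrees. A call has 1 to 8 rows; each row shifts and turns the pose as measured when the row begins, along the tool's axes as they then stand; what a row does not reach is not made up. A row lasts 1/12 s, in which the tool goes at most 41.7 mm and 7.16 degrees, less where a joint would pass 70% of its speed; a pose out of reach is approached as far as the arm can. A call with a gripper value outside its range is refused whole. OPENING is the closure in counts, from 0 (fully open) to 255 (shut), set as the call begins (- or left out, the last holds). The fingers move at their own pace and stop on an object; FORCE is the grip in N (left out, the last holds). Time passes only in rows, so rows that do not move let the fingers close. It gives the time, the measured TCP pose, the force and the opening at its end, in the units of the state.
- r.get_obs(): the state, without advancing time (a new reading comes with each control period).
- r.grab_frame(name): name is "scene" or "top" or "wrist"; returns a dict with "color" (480x640x3 uint8, red, green, blue), "fx", "fy", "cx", "cy" (pixels), "dist_coeffs" ([k1, k2, p1, p2, k3] as OpenCV has them; the pictures are not rectified), "R" (3x3) and "t" (3): a world point X has camera coordinates R X + t; the wrist camera has in their place "hand_eye" (4x4, takes a point from camera to tool coordinates, whose origin is the TCP and whose axes are the tool frame's). Camera axes: x right, y down, z forward; pixel columns grow to the right and rows downward; lengths in m; the calibration is good to about 2 mm. A picture is of the moment at which its call begins: read the wrist's pose just before it. There is no depth.
- r.hand_in(): hands the job in, once; it reports no verdict.
The state is a dict: "clock": time; "joints": joint angles; "qvel": joint speeds; "tau": joint torques, N m; "tcp_pos": TCP position; "orientation": TCP orientation; "contact_force": force on the tool from outside, world axes, zero at the start; "moment": the same for the moment, N m; "grip_width": finger opening in m.
Only numpy, scipy, OpenCV 4.12 (cv2) and the standard library are available. Lean on these libraries where they do the work, as an engineer would, in place of code of your own. Each camera call takes 0.05 s, during which the arm holds its last target.

## Working session

There is one attempt and no reset: what is moved stays moved. The work goes in short steps, Python scripts to look and compute and a shell command to move; the robot and the scene stay as the last step left them, time stands still between calls to the robot, and variables do not carry over. Pictures are saved under pics/ and viewed, and the job is handed in when it is done.

```bash
mkdir -p pics; python3 - <<'E'
from bench import r
import cv2
o=r.get_obs()
print({k:o[k] for k in('clock','tcp_pos','orientation','grip_width','contact_force')})
for n in('scene','top'):
    f=r.grab_frame(n); cv2.imwrite(f'pics/{n}0.png',f['color'][:,:,::-1])
    print(n,f['fx'],f['fy'],f['cx'],f['cy'],f['dist_coeffs'],f['R'],f['t'])
E
```

```text
{'clock': 0.0, 'tcp_pos': array([0.16739028, 0.65333187, 0.23033507]), 'orientation': array([ 2.48092574e+00,  1.92541571e+00, -2.06423769e-03]), 'grip_width': 0.08539593628510768, 'contact_force': array([-0.41248495,  0.59905996,  1.16467963])}
scene 526.3118677377058 526.3118677377058 325.7077215194952 232.208302434216 [-0.08676178  0.          0.          0.          0.        ] [[ 0.77102283 -0.63675333  0.00830556]
 [-0.37990641 -0.47040474 -0.79648634]
 [ 0.51107231  0.61095382 -0.60459947]] [-0.3367188   0.2592464   0.60948772]
top 536.4362991650324 536.4362991650324 318.3322808513916 248.46236945000382 [0.03073369 0.         0.         0.         0.        ] [[ 0.00157327 -0.99995865  0.0089565 ]
 [-0.9959872  -0.00236834 -0.08946446]
 [ 0.08948197 -0.00877981 -0.99594974]] [0.0805163  0.49731495 0.9950423 ]
```

View pics/scene0.png

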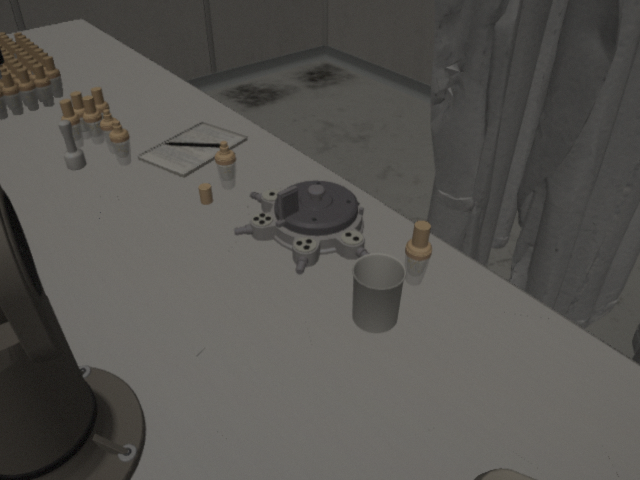

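View pics/top0.png

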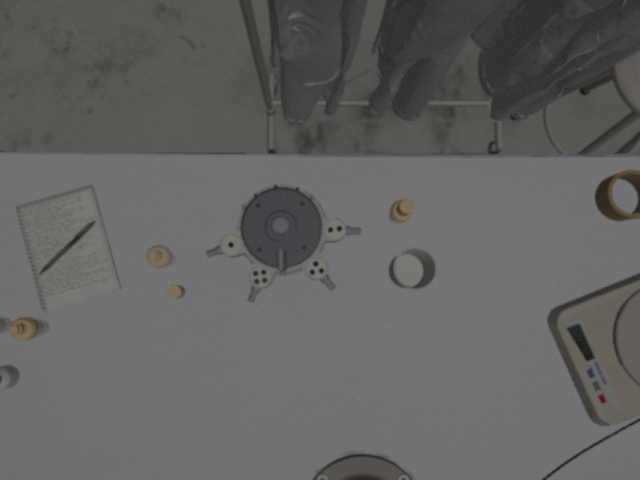

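The scene view shows the valve at about (315,210). In the top view, the plunger is near (281,226) and the tab near (282,260). The labels in the top view are one dot (231,245), four (261,276), three (317,269) and two (334,230). The bottles and beaker stand clear on both sides.

```bash
cat > h.py <<'E'
import numpy as np,cv2
def ray(f,uv,z):
    K=np.array([[f['fx'],0,f['cx']],[0,f['fy'],f['cy']],[0,0,1]])
    p=cv2.undistortPoints(np.array([[uv]],float),K,np.array(f['dist_coeffs']))[0,0]
    R=np.array(f['R']);t=np.array(f['t']);c=-R.T@t;d=R.T@np.array([p[0],p[1],1])
    return c+d*(z-c[2])/d[2]
def proj(f,X):
    K=np.array([[f['fx'],0,f['cx']],[0,f['fy'],f['cy']],[0,0,1]])
    return cv2.projectPoints(np.array(X,float).reshape(-1,1,3),cv2.Rodrigues(np.array(f['R']))[0],np.array(f['t'],float),K,np.array(f['dist_coeffs']))[0].reshape(-1,2)
E
python3 - <<'E'
from bench import r
import cv2,numpy as np
from h import *
f=r.grab_frame('top');c=f['color']
crop=c[175:310,195:370];g=cv2.convertScaleAbs(crop,alpha=1.6)
cv2.imwrite('pics/topcrop.png',cv2.resize(g,None,fx=4.4,fy=4.4,interpolation=cv2.INTER_CUBIC)[:,:,::-1])
gray=cv2.cvtColor(c,cv2.COLOR_RGB2GRAY)
m=((gray<95)).astype(np.uint8); 
n,l,s,ce=cv2.connectedComponentsWithStats(m[170:310,195:370])
for i in range(1,n):
    if s[i][4]>8: print(s[i],ce[i]+[195,170])
for k in ((281,226),(231,245),(261,276),(317,269),(334,230),(282,260)): print(k,gray[k[1],k[0]],gray[k[1]-4:k[1]+5:2,k[0]-4:k[0]+5:2].tolist())
E
```

```text
[  44   14   84   94 5490] [280.87468124 227.17832423]
[133  57   6   6  27] [330.11111111 229.48148148]
[141  56   6   6  28] [338.92857143 228.21428571]
[151  56  15   9 102] [352.2745098  230.25490196]
[129  70  13   3  23] [329.47826087 241.34782609]
[33 72  6  6 30] [230.63333333 244.36666667]
[ 11  75  17  12 116] [214.17241379 251.20689655]
[36 83 18  5 34] [239.91176471 255.17647059]
[118  91   6   6  29] [315.4137931  263.27586207]
[66 99  6  6 27] [263.25925926 271.59259259]
[114  99   6   6  27] [311.74074074 271.59259259]
[124  98   5   6  25] [321.04 270.4 ]
[ 58 100   6   6  28] [255.21428571 272.85714286]
[125 104  16  16 118] [327.69491525 281.95762712]
[ 67 107   6   6  26] [264.23076923 279.69230769]
[ 59 109   6   5  26] [256.30769231 280.96153846]
[ 72 109   6   8  12] [270.08333333 282.66666667]
[ 53 116  13  16 107] [253.07476636 293.46728972]
(281, 226) 92 [[87, 91, 91, 89, 89], [90, 88, 90, 86, 93], [90, 89, 92, 89, 92], [91, 87, 87, 91, 89], [86, 93, 90, 91, 85]]
(231, 245) 26 [[114, 107, 108, 118, 119], [108, 58, 46, 90, 118], [104, 48, 26, 84, 118], [115, 96, 79, 108, 116], [120, 118, 116, 117, 118]]
(261, 276) 118 [[65, 110, 71, 38, 61], [71, 114, 102, 76, 97], [110, 116, 118, 114, 112], [99, 114, 109, 73, 65], [51, 96, 104, 50, 43]]
(317, 269) 119 [[89, 49, 75, 115, 120], [117, 110, 116, 115, 108], [101, 117, 119, 78, 38], [42, 103, 116, 67, 28], [51, 107, 117, 107, 88]]
(334, 230) 115 [[108, 114, 119, 106, 78], [37, 79, 117, 94, 34], [29, 68, 115, 106, 61], [81, 109, 113, 118, 112], [119, 116, 116, 115, 118]]
(282, 260) 76 [[73, 89, 78, 55, 57], [68, 91, 77, 61, 60], [70, 90, 76, 63, 60], [66, 91, 79, 60, 61], [67, 89, 83, 61, 60]]
```

View pics/topcrop.png

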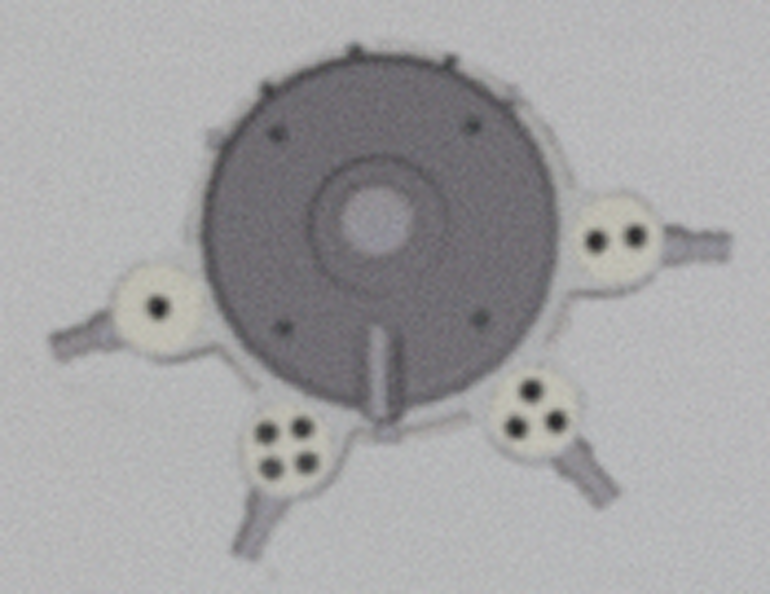

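The labels are clear. The tab sits between four dots and three dots, and the plunger is at about (280.5,225.3).

```bash
python3 - <<'E'
from bench import r
import numpy as np
from scipy.optimize import least_squares
from h import *
f=r.grab_frame('top')
L={1:(230.6,244.4),4:(259.75,276.3),3:(316.06,268.4),2:(334.5,228.85)}
P={k:ray(f,v,.0345) for k,v in L.items()}
ang=dict(zip((1,4,3,2),np.radians([-80,-32,32,80])))
# in image left=+y: q grows ccw from above; tab towards (-cos q,-sin q): q>0 -> -y (right)
def res(p):
    return np.concatenate([P[k][:2]-(p[:2]-100e-3*np.array([np.cos(ang[k]+p[2]),np.sin(ang[k]+p[2])])) for k in P])
s=least_squares(res,[.5,0,0]);print(s.x,np.round(s.fun*1e3,2))
print(P)
print('plunger',ray(f,(195+378/4.4-.4,175+220/4.4-.4),.082))
pl=s.x[:2]
for nm,uv,z in(('nose',(195+386/4.4-.4,175+432/4.4-.4),.034),('tabout',(195+380/4.4-.4,175+412/4.4-.4),.105),('tabin',(195+379/4.4-.4,175+328/4.4-.4),.105)):
    X=ray(f,uv,z);d=X[:2]-pl;print(nm,X,np.hypot(*d),'worldang',np.degrees(np.arctan2(-d[1],-d[0])))
d=P[3][:2]-pl;print('dots3 worldang',np.degrees(np.arctan2(-d[1],-d[0])))
for nm,uv,z in(('pump',(158,257),.09),('cap',(176,292),.036),('capb',(402,210),.1),('beaker',(407,270),.094)):print(nm,ray(f,uv,z))
E
```

```text
[0.53520227 0.15095988 0.15026603] [-0.03 -0.11  0.33 -0.11 -0.62 -0.08  0.32  0.3 ]
{1: array([0.50325978, 0.24562078, 0.0345    ]), 4: array([0.44375403, 0.19054869, 0.0345    ]), 3: array([0.45866447, 0.08579026, 0.0345    ]), 2: array([0.53309417, 0.05128997, 0.0345    ])}
plunger [0.53445838 0.14976307 0.082     ]
nose [0.45039435 0.14865281 0.034     ] 0.08483929131057445 worldang 1.5582639909817062
tabout [0.45512816 0.1469444  0.105     ] 0.08017471991095995 worldang 2.8708105983101233
tabin [0.48834352 0.14760105 0.105     ] 0.046978967583822695 worldang 4.099948558497382
dots3 worldang 40.41338869042998
pump [0.47531416 0.36368363 0.09      ]
cap [0.41451778 0.34442589 0.036     ]
capb [ 0.55853058 -0.06512555  0.1       ]
beaker [ 0.45308593 -0.07359849  0.094     ]
```

```bash
python3 -m pendant '-2.7 2.9 0 0;-2.7 2.9 0 0;-2.7 2.9 0 0;-2.7 2.9 0 0;-2.7 2.9 0 0;-2.7 2.9 0 0;-2.7 2.9 0 0;0 0 0 0' 255 20
```

```text
clock: 0.87
tcp_pos: [0.3192, 0.4117, 0.2268]
orientation: [-2.474, -1.936, 0.007]
contact_force: [1.1, -0.3, 0.0]
grip_width: -0.0001
```

```bash
cat > w.py <<'E'
import sys,numpy as np
from bench import r
from scipy.spatial.transform import Rotation as Ro
o=r.get_obs();R=Ro.from_rotvec(o['orientation']).as_matrix()
T=[float(x) for x in sys.argv[1:4]]
d=R.T@(np.array(T)-o['tcp_pos'])*100
a=np.degrees(np.arctan2(R[1,0],R[0,0]))
print('tcp',o['tcp_pos'].round(4),'clk',round(o['clock'],2),'F',o['contact_force'].round(1),'xang',a.round(1),'tilt',R[:,2].round(3))
print('tool shift cm',d.round(2),'turn deg',round(a-float(sys.argv[4]),1) if len(sys.argv)>4 else '')
E
python3 -m pendant '-2.7 2.9 0 0;-2.7 2.9 0 0;-2.7 2.9 0 0;-2.7 2.9 0 0;-2.7 2.9 0 0;-2.7 2.9 0 0;0 0 0 7;0 0 0 7'; python3 w.py .467 .19 .15 2.5
```

```text
clock: 1.53
tcp_pos: [0.4508, 0.2081, 0.2273]
orientation: [-2.691, -1.618, 0.003]
contact_force: [0.1, 0.1, -0.8]
grip_width: -0.0
tcp [0.4508 0.2081 0.2273] clk 1.53 F [ 0.1  0.1 -0.8] xang 62.0 tilt [-0.002  0.    -1.   ]
tool shift cm [-0.83  2.3   7.72] turn deg 59.5
```

```bash
python3 -m pendant '0 0 0 7;0 0 0 7;0 0 0 7;0 0 0 7;0 0 0 7;0 0 0 7;0 0 0 7;0 0 0 7'; python3 w.py .467 .19 .15 2.5
```

```text
clock: 2.2
tcp_pos: [0.4518, 0.2057, 0.2272]
orientation: [3.138, 0.135, -0.004]
contact_force: [-0.7, 0.3, -0.2]
grip_width: -0.0
tcp [0.4518 0.2057 0.2272] clk 2.2 F [-0.7  0.3 -0.2] xang 4.9 tilt [-0.002 -0.001 -1.   ]
tool shift cm [1.4  1.69 7.72] turn deg 2.4
```

```bash
python3 -m pendant '0.7 0.9 2 1.2;0.7 0.8 2 1.2;0 0 2 0;0 0 2 0;0 0 2.5 0;0 0 2.5 0;0 0 2.5 0;0 0 0 0'; python3 w.py .468 .167 .072 2.5
python3 - <<'E'
from bench import r
import cv2
for n in('top','scene'):
    f=r.grab_frame(n)['color']
    f=f[175:310,195:370] if n=='top' else f[130:290,210:420]
    cv2.imwrite(f'pics/{n}1.png',cv2.resize(cv2.convertScaleAbs(f,alpha=1.8),None,fx=3.6,fy=3.6)[:,:,::-1])
E
```

```text
clock: 2.87
tcp_pos: [0.4701, 0.1936, 0.0685]
orientation: [-3.137, -0.056, -0.007]
contact_force: [-1.4, -0.1, 0.5]
grip_width: -0.0002
tcp [0.4701 0.1936 0.0685] clk 2.87 F [-1.4 -0.1  0.5] xang 2.0 tilt [ 0.005  0.004 -1.   ]
tool shift cm [-0.3   2.64 -0.36] turn deg -0.5
```

View pics/top1.png

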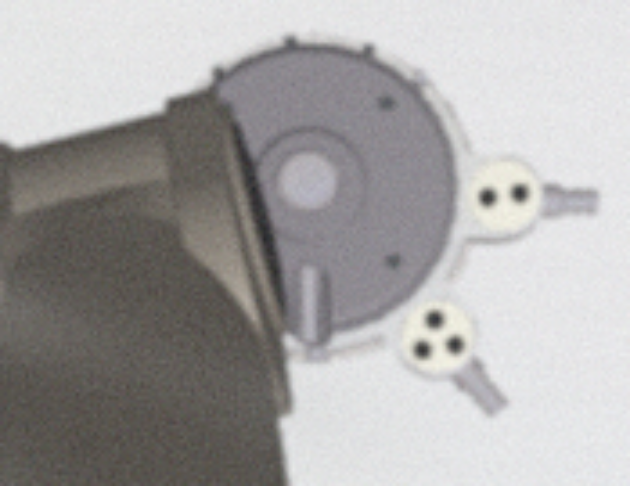

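View pics/scene1.png

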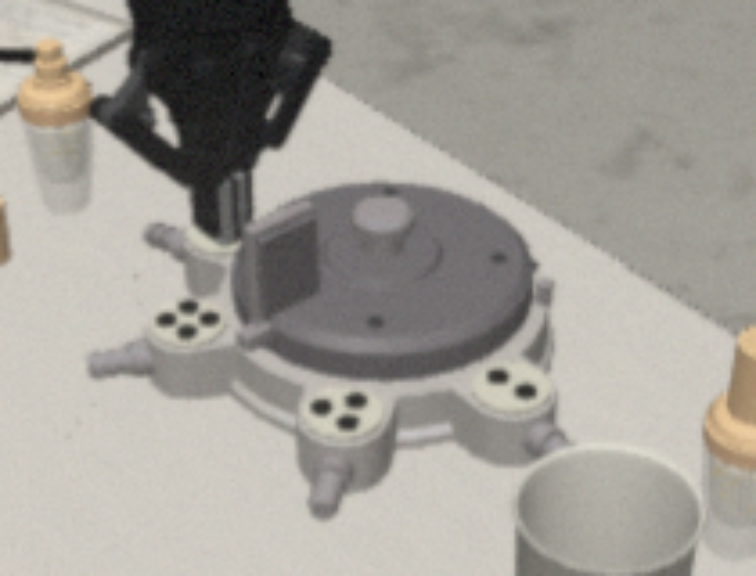

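```bash
python3 -m pendant '-0.1 0.8 -0.3 0;-0.1 0.8 0 0;-0.1 0.5 0 0;-0.1 0.45 0 -3;-0.13 0.45 0 -4;-0.13 0.45 0 -4;-0.13 0.45 0 -4;0 0 0 0'; python3 - <<'E'
import numpy as np,subprocess
for a in (20,30,36,40.6):
    t=np.radians(a);c=np.array([.5352,.151])+.064*np.array([-np.cos(t),-np.sin(t)])+.019*np.array([-np.sin(t),np.cos(t)])
    print(a,subprocess.run(['python3','w.py',str(c[0]),str(c[1]),'.072',str(a)],capture_output=True,text=True).stdout)
E
```

```text
clock: 3.63
tcp_pos: [0.4719, 0.1538, 0.085]
orientation: [-3.091, -0.479, -0.039]
contact_force: [0.3, 0.0, 0.5]
grip_width: -0.0
20 tcp [0.4719 0.1538 0.085 ] clk 3.63 F [0.3 0.  0.5] xang 17.6 tilt [ 0.023  0.017 -1.   ]
tool shift cm [-0.56  0.56  1.28] turn deg -2.4

30 tcp [0.4719 0.1538 0.085 ] clk 3.63 F [0.3 0.  0.5] xang 17.6 tilt [ 0.023  0.017 -1.   ]
tool shift cm [-0.74  1.71  1.26] turn deg -12.4

36 tcp [0.4719 0.1538 0.085 ] clk 3.63 F [0.3 0.  0.5] xang 17.6 tilt [ 0.023  0.017 -1.   ]
tool shift cm [-0.75  2.41  1.25] turn deg -18.4

40.6 tcp [0.4719 0.1538 0.085 ] clk 3.63 F [0.3 0.  0.5] xang 17.6 tilt [ 0.023  0.017 -1.   ]
tool shift cm [-0.72  2.94  1.25] turn deg -23.0
```

```bash
python3 -m pendant '-0.3 0 0.6 0;-0.3 0 0.6 0;0 0 0 0'; python3 -m pendant '0 0.4 0 -4;0 0.4 0.1 -4;0 0 0 0' ; python3 - <<'E'
from bench import r
import cv2,numpy as np,subprocess
for a in (30,36,40.6):
    t=np.radians(a);c=np.array([.5352,.151])+.064*np.array([-np.cos(t),-np.sin(t)])+.019*np.array([-np.sin(t),np.cos(t)])
    print(a,subprocess.run(['python3','w.py',str(c[0]),str(c[1]),'.072',str(a)],capture_output=True,text=True).stdout)
for n in('top','scene'):
    f=r.grab_frame(n)['color']
    f=f[175:310,195:370] if n=='top' else f[130:290,210:420]
    cv2.imwrite(f'pics/{n}2.png',cv2.resize(cv2.convertScaleAbs(f,alpha=1.8),None,fx=3.6,fy=3.6)[:,:,::-1])
E
```

```text
clock: 3.88
tcp_pos: [0.4678, 0.1523, 0.0744]
orientation: [-3.089, -0.468, -0.048]
contact_force: [-0.2, 0.4, -1.2]
grip_width: -0.0003
clock: 4.13
tcp_pos: [0.4687, 0.1457, 0.0725]
orientation: [-3.05, -0.689, -0.045]
contact_force: [-0.6, -0.5, -0.7]
grip_width: -0.0001
30 tcp [0.4687 0.1457 0.0725] clk 4.13 F [-0.6 -0.5 -0.7] xang 25.5 tilt [ 0.025  0.021 -0.999]
tool shift cm [-0.3   0.99  0.03] turn deg -4.5

36 tcp [0.4687 0.1457 0.0725] clk 4.13 F [-0.6 -0.5 -0.7] xang 25.5 tilt [ 0.025  0.021 -0.999]
tool shift cm [-0.41  1.68  0.02] turn deg -10.5

40.6 tcp [0.4687 0.1457 0.0725] clk 4.13 F [-0.6 -0.5 -0.7] xang 25.5 tilt [ 0.025  0.021 -0.999]
tool shift cm [-0.44  2.22  0.02] turn deg -15.1

this script no longer has the robotException ignored in: <_io.TextIOWrapper mode='rw' encoding='UTF-8'>
Traceback (most recent call last):
BrokenPipeError: [Errno 32] Broken pipe
```

```bash
cat > pic.py <<'E'
import sys,cv2
from bench import r
for n in('top','scene'):
    c=r.grab_frame(n)['color']
    f=c[175:310,195:370] if n=='top' else c[130:290,210:420]
    cv2.imwrite(f'pics/{n}{sys.argv[1]}.png',cv2.resize(cv2.convertScaleAbs(f,alpha=1.8),None,fx=3.6,fy=3.6)[:,:,::-1])
E
cat > tgt.py <<'E'
import sys,numpy as np
from bench import r
from scipy.spatial.transform import Rotation as Ro
o=r.get_obs();R=Ro.from_rotvec(o['orientation']).as_matrix();x=np.degrees(np.arctan2(R[1,0],R[0,0]))
print(o['tcp_pos'].round(4),o['contact_force'].round(1),'xang',x.round(1),'tilt',R[:,2].round(3),round(o['clock'],2))
for a in map(float,sys.argv[1:]):
    t=np.radians(a);c=np.array([.5352,.151])+.064*np.array([-np.cos(t),-np.sin(t)])+.019*np.array([-np.sin(t),np.cos(t)])
    print(a,(R.T@(np.array([*c,.072])-o['tcp_pos'])*100).round(2),'turn',round(x-a,1))
E
python3 pic.py 2
```

```text
(no output)
```

View pics/top2.png

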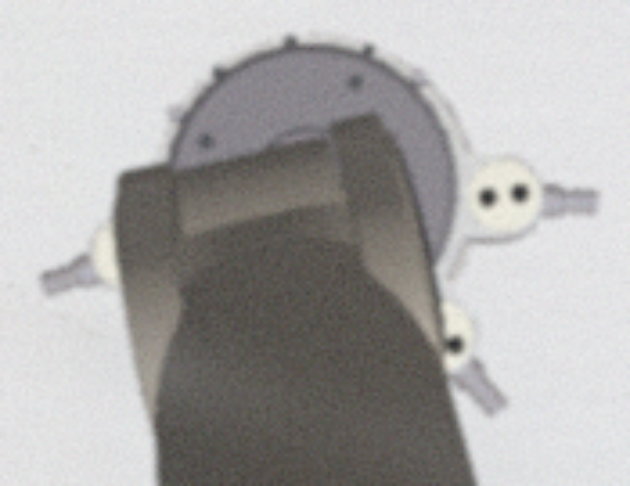

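View pics/scene2.png

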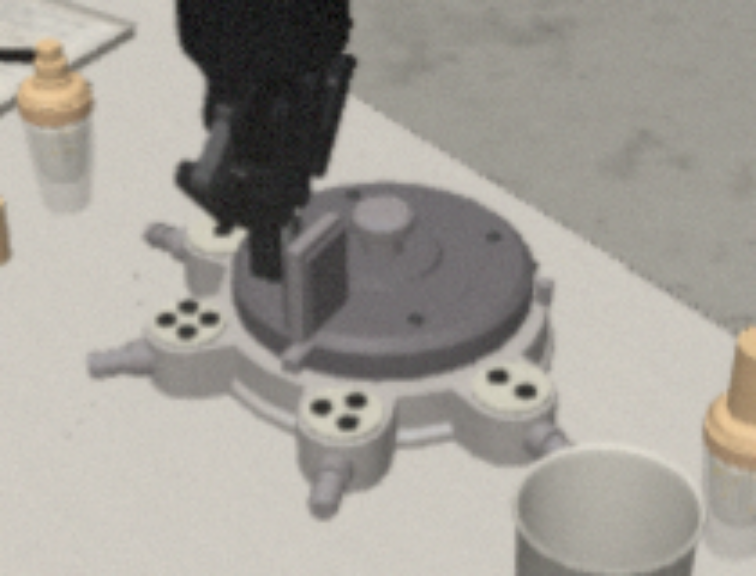

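The tab has turned roughly halfway, with the nose now at (295,358) in the scene crop, and the fingers are behind it.

```bash
python3 -m pendant '-0.1 0.35 0.02 -2.5;-0.1 0.35 0.02 -2.5;-0.1 0.35 0.02 -2.5;-0.1 0.35 0.02 -2.5;0 0 0 0;0 0 0 0'; python3 tgt.py 36 38 40.6; python3 pic.py 3
```

```text
clock: 4.73
tcp_pos: [0.471, 0.1341, 0.0714]
orientation: [-2.983, -0.939, -0.045]
contact_force: [-0.4, 0.5, -0.2]
grip_width: -0.0
[0.471  0.1341 0.0714] [-0.4  0.5 -0.2] xang 34.9 tilt [ 0.023  0.021 -0.999] 4.73
36.0 [-0.21  0.51 -0.07] turn -1.1
38.0 [-0.26  0.74 -0.08] turn -3.1
40.6 [-0.33  1.03 -0.08] turn -5.7
```

View pics/scene3.png

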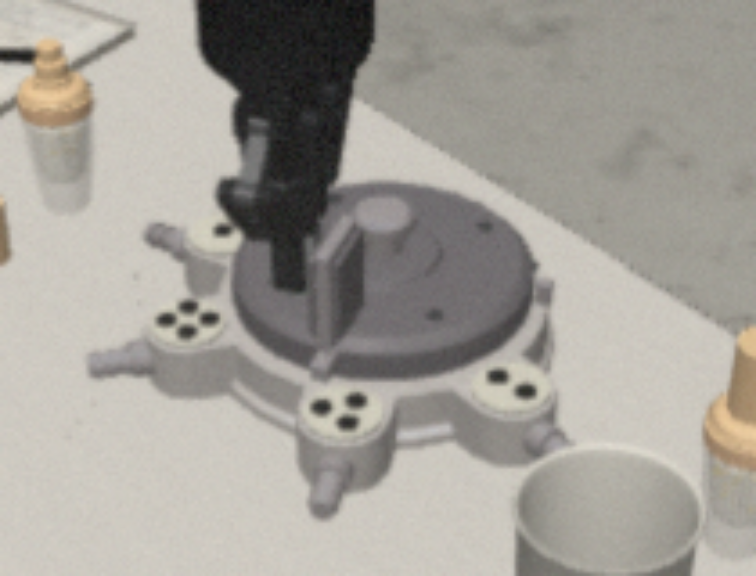

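```bash
python3 -m pendant '-0.1 0.3 0 -1.5;-0.1 0.3 0 -1.5;-0.1 0.3 0 -1.5;0 0 0 0;0 0 0 0'; python3 tgt.py 38 40.6; python3 pic.py 4; python3 - <<'E'
from bench import r
from h import *
f=r.grab_frame('scene')
for a in(34,36,38,40.6,43):
    t=np.radians(a);u=np.array([-np.cos(t),-np.sin(t)])
    X=[[*(np.array([.5352,.151])+k*u),z] for k,z in((.083,.105),(.045,.105),(.087,.036))]
    print(a,((proj(f,X)-[210,130])*3.6).round(0).tolist())
E
```

```text
clock: 5.25
tcp_pos: [0.4736, 0.1275, 0.0713]
orientation: [-2.945, -1.054, -0.046]
contact_force: [-0.2, 0.9, -0.0]
grip_width: 0.0002
[0.4736 0.1275 0.0713] [-0.2  0.9 -0. ] xang 39.4 tilt [ 0.023  0.023 -0.999] 5.25
38.0 [-0.1   0.04 -0.08] turn 1.4
40.6 [-0.19  0.33 -0.08] turn -1.2
34 [[321.0, 255.0], [347.0, 211.0], [321.0, 382.0]]
36 [[327.0, 256.0], [351.0, 211.0], [328.0, 383.0]]
38 [[333.0, 256.0], [354.0, 212.0], [334.0, 384.0]]
40.6 [[342.0, 257.0], [358.0, 212.0], [342.0, 385.0]]
43 [[349.0, 258.0], [362.0, 213.0], [350.0, 386.0]]
```

View pics/scene4.png

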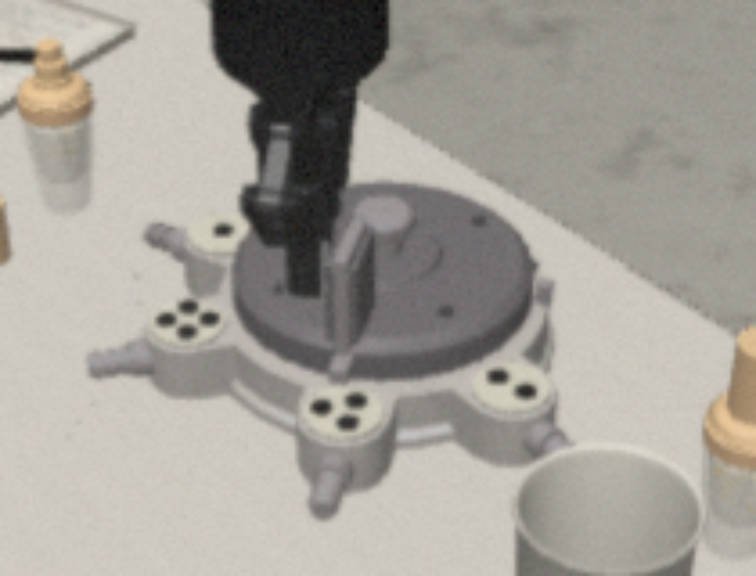

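The tab now points at about 40°, against 40.6° for the label. I'll back off and measure it unobstructed.

```bash
python3 -m pendant '0 -1 0 0;0 -1.2 0 0;0 -1 0 0;0 0 -3 0;0 0 -3.5 0;0 0 -3.5 0;0 0 -3 0;0 0 0 0'; python3 -m pendant '-3 -2 0 0;-3 -2 0 0;-3 -2 0 0;-3 -2 0 0; 0 0 0 0';python3 pic.py 5; python3 -c "
from bench import r;print(r.get_obs()['joints'].round(2))"
```

```text
clock: 6.07
tcp_pos: [0.4434, 0.1541, 0.2037]
orientation: [-2.946, -1.056, -0.032]
contact_force: [1.4, 0.7, 0.6]
grip_width: -0.0001
clock: 6.48
tcp_pos: [0.2948, 0.1415, 0.2004]
orientation: [-2.946, -1.057, -0.041]
contact_force: [-0.2, -0.3, -0.7]
grip_width: 0.0001
[-0.77 -0.11  0.13  2.35  0.01  0.86  0.04]
```

View pics/scene5.png

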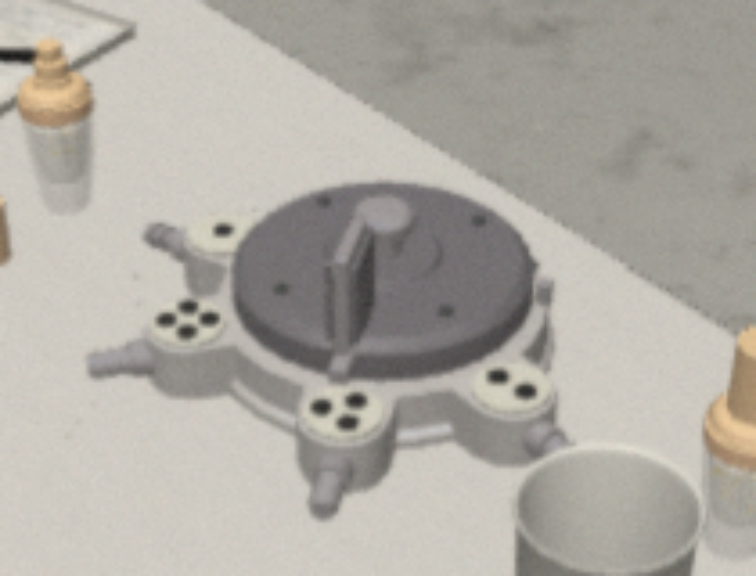

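View pics/top5.png

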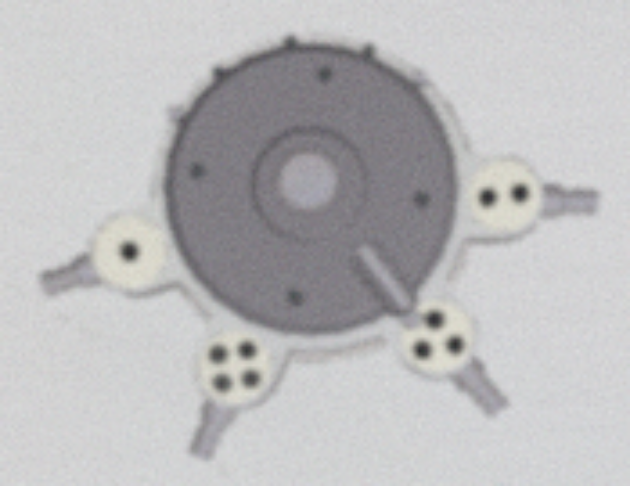

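```bash
python3 - <<'E'
from bench import r
from h import *
f=r.grab_frame('top')
ax=np.array([.5352,.151])
S=3.6
def w(u,v,z): return ray(f,(195+(u+.5)/S-.5,175+(v+.5)/S-.5),z)
H=[w(*p,.054)[:2] for p in((324,74),(197,171),(295,298),(421,200))]
c=np.mean(H,0);print('holes centre',c)
for h in H: d=h-c;print(np.degrees(np.arctan2(-d[1],-d[0])).round(1),np.hypot(*d).round(4))
for p in((409,305),(363,250)):
    X=w(*p,.105)[:2];d=X-ax;print('tab',X,np.degrees(np.arctan2(-d[1],-d[0])).round(1),np.hypot(*d))
a,b=w(409,305,.105),w(363,250,.105);d=a-b;print('axis dir',np.degrees(np.arctan2(-d[1],-d[0])))
print('plunger',w(308,181,.082))
E
python3 tgt.py; python3 w.py .535 .151 .15 -49.4
```

```text
holes centre [0.53533776 0.15139481]
173.0 0.0582
-97.2 0.0579
-6.7 0.0581
82.7 0.0576
tab [0.47064466 0.09971225] 38.5 0.08244892517664729
tab [0.49725062 0.12203925] 37.3 0.04773762289390753
axis dir 40.00247166581602
plunger [0.53388575 0.15032104 0.082     ]
[0.3014 0.1439 0.2022] [ 0.4 -0.1  1.4] xang 39.4 tilt [ 0.026  0.023 -0.999] 6.63
tcp [0.3014 0.1439 0.2022] clk 6.63 F [ 0.4 -0.1  1.4] xang 39.4 tilt [ 0.026  0.023 -0.999]
tool shift cm [18.32 14.29  5.85] turn deg 88.8
```

Three estimates from the top view (screw holes, tab ends, tab direction) put the tab at 38–40°. The label is at 40.5°, so the pointer is within about 4 mm. I'll move over the plunger with the jaws across the tab direction.

```bash
python3 -m pendant '2.6 2 0 0;2.6 2 0 0;2.6 2 0 0;2.6 2 0 0;2.6 2 0 0;2.6 2 0 0;2 1.5 0 0;0 0 0 0'; python3 -m pendant '0 0 0 7;0 0 0 7;0 0 0 7;0 0 0 7;0 0 0 7;0 0 0 7;0 0 0 7;0 0 0 7'; python3 -m pendant '0 0 0 7;0 0 0 7;0 0 0 7;0 0 0 7;0 0 0 6;0 0 0 0';python3 w.py .535 .151 .1 -49.4
```

```text
clock: 7.3
tcp_pos: [0.5422, 0.1526, 0.2057]
orientation: [-2.95, -1.058, -0.06]
contact_force: [1.1, 0.0, 1.5]
grip_width: -0.0
clock: 7.97
tcp_pos: [0.5509, 0.1511, 0.2001]
orientation: [-3.088, 0.489, -0.051]
contact_force: [-0.5, -0.3, -0.3]
grip_width: -0.0002
clock: 8.47
tcp_pos: [0.5546, 0.1512, 0.1972]
orientation: [-2.791, 1.399, -0.049]
contact_force: [0.2, -0.5, 0.3]
grip_width: -0.0001
tcp [0.5546 0.1512 0.1972] clk 8.47 F [ 0.2 -0.5  0.3] xang -53.2 tilt [ 0.037  0.003 -0.999]
tool shift cm [-1.35  1.88  9.64] turn deg -3.8
```

```bash
python3 -m pendant '-0.7 0.95 1 -1;-0.65 0.93 2 -1;0 0 2.5 -1;0 0 2.2 0;0 0 0 0;0 0 0 0'; python3 w.py .535 .151 .09 -49.4
```

```text
clock: 8.97
tcp_pos: [0.5379, 0.1516, 0.1166]
orientation: [-2.843, 1.295, -0.06]
contact_force: [0.3, -0.5, 0.3]
grip_width: 0.0
tcp [0.5379 0.1516 0.1166] clk 8.97 F [ 0.3 -0.5  0.3] xang -49.0 tilt [ 0.042 -0.    -0.999]
tool shift cm [-0.22  0.34  2.65] turn deg 0.4
```

```bash
python3 -m pendant '-0.2 0.35 1.2 0;0 0 1 0;0 0 0.3 0;0 0 0 0;0 0 0 0'; python3 w.py .535 .151 .074 -49.4; python3 pic.py 6
```

```text
clock: 9.38
tcp_pos: [0.5391, 0.1514, 0.0942]
orientation: [-2.843, 1.287, -0.067]
contact_force: [0.4, 0.5, 0.2]
grip_width: 0.0
tcp [0.5391 0.1514 0.0942] clk 9.38 F [0.4 0.5 0.2] xang -48.7 tilt [ 0.048  0.001 -0.999]
tool shift cm [-0.31  0.41  2.  ] turn deg 0.7
```

View pics/scene6.png

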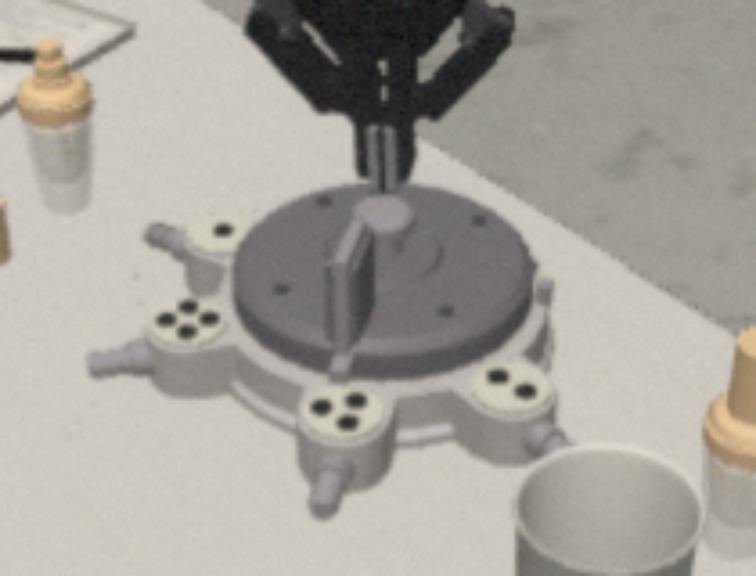

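The fingertips are about 12 mm above the plunger (tip near (388,185), plunger top near (385,213)), and the tab is still on three dots. I'll centre and press.

```bash
python3 -m pendant '-0.25 0.35 0.4 0;-0.1 0.15 0.4 0;0 0.05 0.3 0;0 0.05 0.3 0;0 0.03 0.3 0'; python3 w.py .535 .151 .0735 -49.4
```

```text
clock: 9.9
tcp_pos: [0.5338, 0.1507, 0.0777]
orientation: [-2.839, 1.285, -0.071]
contact_force: [0.7, 1.3, 2.4]
grip_width: -0.0001
tcp [0.5338 0.1507 0.0777] clk 9.9 F [0.7 1.3 2.4] xang -48.7 tilt [ 0.052  0.003 -0.999]
tool shift cm [ 0.05 -0.1   0.43] turn deg 0.7
```

```bash
python3 -m pendant '0 0 0.3 0;0 0 0.3 0;0 0 0.2 0;0 0 0.2 0'; python3 w.py .535 .151 .0735 -49.4
```

```text
clock: 10.23
tcp_pos: [0.5341, 0.1508, 0.0729]
orientation: [-2.835, 1.286, -0.062]
contact_force: [-12.6, -2.4, 33.0]
grip_width: 0.0002
tcp [0.5341 0.1508 0.0729] clk 10.23 F [-12.6  -2.4  33. ] xang -48.8 tilt [ 0.048  0.009 -0.999]
tool shift cm [ 0.04 -0.08 -0.05] turn deg 0.6
```

The force rose to 33 N at z = 73 mm, so the plunger is on its hard stop. I'll hold briefly, then lift straight off.

```bash
python3 -m pendant '0 0 0 0;0 0 -0.5 0;0 0 -0.8 0;0 0 -1.5 0;0 0 -3 0;0 0 -3.5 0;0 0 -3.5 0;0 0 0 0'; python3 -m pendant '2 -3 0 0;2 -3 0 0;2 -3 0 0;2 -3 0 0;2 -3 0 0;0 0 0 0'; python3 pic.py 7; python3 w.py .5 .1 .1
```

```text
clock: 10.9
tcp_pos: [0.5265, 0.1474, 0.206]
orientation: [-2.839, 1.292, -0.056]
contact_force: [1.4, -1.4, 0.1]
grip_width: 0.0001
clock: 11.4
tcp_pos: [0.707, 0.1719, 0.2122]
orientation: [-2.841, 1.286, -0.047]
contact_force: [-0.6, 1.3, -1.1]
grip_width: 0.0002
tcp [0.7026 0.1709 0.212 ] clk 11.5 F [-0.3  0.  -0.2] xang -48.8 tilt [ 0.033  0.009 -0.999]
tool shift cm [-8.18 20.24 10.47] turn deg
```

View pics/top7.png

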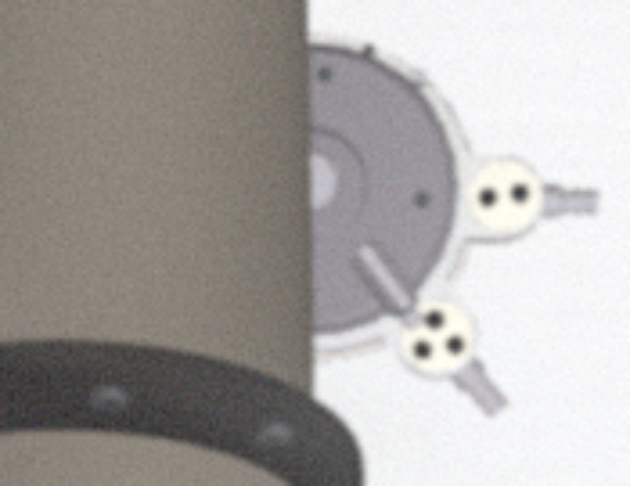

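View pics/scene7.png

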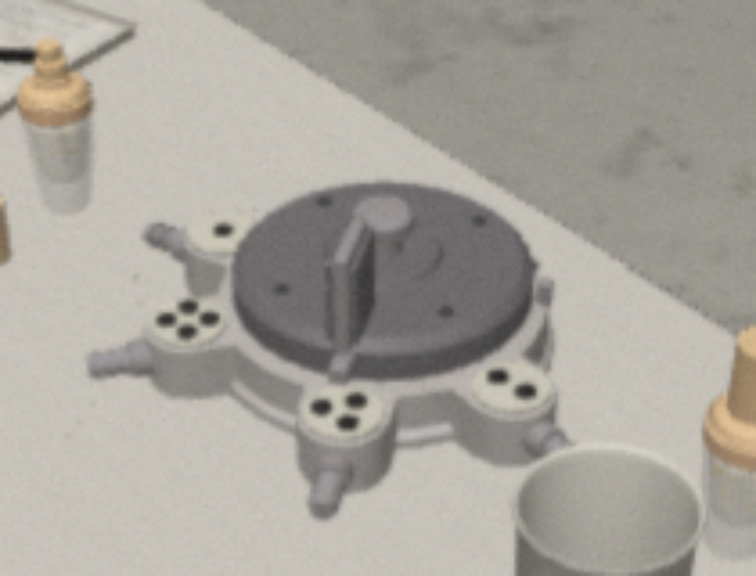

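The tab hasn't moved: its ends are still at (363,250) and (409,305), and the nose is on the three-dot disc. The plunger is up at its earlier height (385,213), and the bottles and beaker are unmoved. The robot is clear at z = 0.21.

```bash
python3 -m pendant '0 0 0 0;0 0 0 0;0 0 0 0'; python3 -c "
from bench import r
print(r.hand_in())"
```

```text
clock: 11.75
tcp_pos: [0.6996, 0.17, 0.2112]
orientation: [-2.843, 1.29, -0.037]
contact_force: [-0.0, -0.8, 0.4]
grip_width: 0.0002
the job is handed in; nothing more can be done
None
```

I pushed the tab sideways with closed fingers onto the three-dot label. I then pressed the plunger to its stop, let it spring back, lifted clear and handed in at about 11.8 s. `hand_in()` reports no verdict.

- **Tab:** before the press, the top view put the tab at 38–40° against 40.5° for the label. That leaves the pointer 1–4 mm short of the label's centre, inside the 10 mm limit. The three estimates disagreed by about 2°, and I did not correct that. After the press, the tab looked unmoved in both views.
- **Plunger:** the fingertips reached a height of 72.9 mm with 33 N on the tool, where the fully pressed height is 74 mm. Afterwards the plunger stood at its original height in the scene image.
- **Bystanders:** the beaker and both bottles looked unmoved in the last scene picture. The overcap was only partly in that crop, so I checked it only as far as it showed.
- **Drift:** the tool tilted by up to 0.05 rad during the moves, and at one point during the push its height rose to 85 mm. I corrected the height; the tilt stayed and had no visible effect.

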